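Brake the bench wheel and hold the jigger arm over its post

ROBOT

A 6-joint arm with a two-finger parallel gripper is mounted at the origin on the work surface. World frame = base frame: x ahead of the robot, y to its left, z up, the work surface at z = 0. Lengths are in mm, angles in rad, forces in N, time in s.
With the tool pointing down it reaches from about 250 to 725 mm from the base axis. Payload 9.7 kg.
Tool frame: the origin (TCP) lies on the mounting face of the last link; the fingertips stand 173 mm ahead of it and the grasp point (between the pads) lies 155 mm ahead of it (ctrl.hold_point_z is the z of the grasp point in the tool frame, in mm); z points along the fingers, y is the line along which they close (so a half turn about z gives the same grasp; the last joint's range is limited). The gripper opens to 85 mm and grips with 20 to 120 N. Pads are 22 mm wide; open, the fingers measure 114 mm over their backs; the gripper's body (76 mm by 85 mm) begins 54 mm behind the grasp point. The pads swing forward as they close: fully open they stand 13 mm farther back than shut.
Start: joints at [1.198, 0.087, 0.176, 1.66, 0, 1.571], TCP at [200.321, 512.22, 404.684] pointing down, gripper open.
Joint ranges: [-3.13, 3.13], [-0.85, 1.81], [-1.15, 1.24], [-2.2, 2.28], [-1.44, 1.52], [-3.14, 3.14]. Speed limits (rad/s): [2.22, 2.22, 2.57, 3.14, 3.14, 3.14].

INTERFACE

Orientations are given as a rotation vector (axis times angle).
In Python, from rig import sensors, vision, hand_in, ctrl gives the robot as it stands.
- The arm moves only by the tool carry_out, never from a script. Its argument "moves" is a list of rows, each a list of 3 entries, a list of its own where there are three numbers: the turn, a rotation vector about the tool's x, y, z in rad, then the shift along the tool's x, y, z in cm, then the closure, from 0 (fully open) to 1 (shut). In form: [[[wx, wy, wz], [tx, ty, tz], gripper], ...]. A call has 1 to 12 rows; each row is the pose to reach, as a shift and turn from the pose commanded when the call began, along the tool's axes at that moment; what a row does not reach only later rows make up. A row lasts 1/12 s, in which the tool goes at most 41.7 mm and 7.16 degrees, less where a joint would pass 70% of its speed; a pose out of reach is approached as far as the arm can. A call with a gripper value outside its range is refused whole. The fingers move at their own pace and stop on an object; "squeeze" is the grip in N (left out, the last holds). Time passes only in rows, so rows that repeat a pose let the fingers close. It gives the time, the measured TCP pose, the force, the opening and the grip force at its end, in the units of the state.
- sensors.observe(): the state, without advancing time (a new reading comes with each control period).
- vision.read_camera(name): name is "scene" or "top" or "wrist"; returns the picture (480x640x3 uint8, red, green, blue); there is no depth.
- vision.camera_params(name): a dict with "camera_matrix" (3x3 intrinsics, pixels), "R" (3x3) and "t" (3): a world point X has camera coordinates R X + t. Camera axes: x right, y down, z forward; pixel columns grow to the right and rows downward; lengths in mm; the calibration is good to about 2 mm. The wrist camera is an equidistant fisheye: a pixel r from the principal point sees the ray r / f radians off the axis. A picture is of the moment at which its call begins: read the wrist's pose just before it. camera_params takes no time and is no camera call; for the wrist camera it gives the pose at the moment of the call.
- hand_in(): hands the job in; it is judged then, once.
The state is a dict: "clock": time; "qpos": joint angles; "joint_velocities": joint speeds; "effort": joint torques, N m; "tcp_pos": TCP position; "orientation": TCP orientation; "force": force on the tool from outside, world axes, zero at the start; "torque": the same for the moment, N m; "gripper_width": finger opening in mm; "finger_force": force on a finger pad.
Only numpy, scipy, OpenCV 4.12 (cv2) and the standard library are available. Lean on these libraries where they do the work, as an engineer would, in place of code of your own. Each camera call takes 0.05 s, during which the arm holds its last target. There are 200 camera calls.

TASK

Set the brake of the bench pottery wheel by pressing its treadle fully down to the stop for a moment, then let the treadle come back up. Then pick up the lopsided jigger arm by its balance point and finish while holding it still and level above the wheel, boss bore over the post, blade over the centre of the wheel head, about 5 cm clear above the post, ready to be lowered on. Do not knock it against the wheel, and leave the other pots and the brush where they are.

Things in the scene. Friction and masses are not known exactly. Their poses are not given: they have to be found in the camera images.
- wheel: bench pottery wheel, fixed: flat steel bed 8 mm thick, brass bell foot, grey round head 160 mm across with its top 110 mm above the table. Origin on the table under the head's axis, z up. The brake and the treadle lie along its -x side; the post stands 200 mm from the head's axis along its -y.
- wheel_centre (a point): centre of the top face of the wheel head, 110 mm above the table
- post_top (a point): centre of the top of the upright steel post beside the wheel, 140 mm above the table; the top 30 mm of the post is 16 mm thick, below it a 28 mm shoulder
- pedal_pad (a point): top face of the treadle, on its middle line, 70 mm out from its hinge: the place to press. The tread is a ribbed steel plate 60 mm wide and 90 mm long that reaches out from its hinge along the wheel's -x, its outer edge 20 mm beyond this point; at rest this point is about 61 mm above the table and it goes down about 20 mm to the stop. The other way from here the brake arm, 113 mm tall, stands 140 mm off and the rim of the wheel head 160 mm off.
- pedal (a joint): treadle angle, rad: 0 up at rest, 0.28 fully down on its stop. It springs back; pressed at pedal_pad it needs about 3 to 4 N to start and about 11 N at the stop
- brake (a joint): angle of the brake arm, a small bell crank whose rubber pad swings towards the rim of the wheel head, rad: near 0 off, about 0.24 set. The tail of the treadle pushes it as the treadle goes down, and it stays where it was pushed to when the treadle comes back
- jigger: loose jigger arm lying on the table, 0.56 to 0.84 kg: at one end a heavy dark cast boss 48 mm across and 42 mm tall with an upright 20 mm bore, then a plain aluminium bar 14 mm wide and 20 mm high (its middle 24 mm above the underside), at the other end a dark clamp 30 mm long, 28 mm wide with its top 40 mm above the underside, holding a thin blade below it. 249 mm long overall. Origin at the bottom of the bore, on the boss's axis; x points along the bar to the blade, z up
- jigger_balance (a point): balance point (centre of mass along the arm): in the middle of the bar's height and width, 67 mm from the bore's axis towards the blade, so much nearer the boss than the middle of the arm
- jigger_blade (a point): bottom of the blade in the middle of its length, 200 mm from the bore's axis along the arm
- cup: bystander, to be left alone: small clay cup, 54 mm across, 48 mm tall. Origin at the centre of its underside
- bowl: bystander, to be left alone: small clay bowl, 72 mm across, 40 mm tall. Origin at the centre of its underside
- vase: bystander, to be left alone: clay bud vase, 68 mm across, 82 mm tall. Origin at the centre of its underside
- jar: bystander, to be left alone: clay jar with a knobbed lid, one piece, 76 mm across, 70 mm tall. Origin at the centre of its underside
- coil: bystander, to be left alone: clay ring, 66 mm across, 26 mm tall. Origin at the centre of its underside
- figure: bystander, to be left alone: clay figurine, 38 mm across, 41 mm tall. Origin at the centre of its underside
- brush: bystander, to be left alone: paint brush, 170 mm long, lying. Origin underneath, near the middle of its length
Mind the look-alikes: they are no part of the job. What is shaped like the jigger but turquoise is not meant.

How it is judged:
By the outcome, as a careful person would: the job done as asked, in the order asked, and still so for the second after the job is handed in, while the arm keeps its last pose, push and grip.
It also fails if it takes over 51 s, if anything falls off the work surface, if the arm or the gripper's body presses on something with over 40 N, if the wrist force passes 120 N, or if a joint passes its speed limit or range.

## Working session

There is one attempt and no reset: what is moved stays moved. The work goes in short steps, Python scripts to look and compute and a tool call to move; the robot and the scene stay as the last step left them, time stands still between calls to the robot, and variables do not carry over. Pictures are saved under pics/ and viewed, at most 13 in all, crops included, and the job is handed in when it is done.

Besides the shell and the picture viewer there is one more tool, called after "Emit:" as name(argument=value, ...), one argument or row to a line, values as JSON. carry_out: Moves the arm, as the interface text tells. Its arguments: {"type":"object","properties":{"moves":{"type":"array"},"squeeze":{"type":"number"}},"required":["moves"]}

```bash
mkdir -p pics; ls
python3 - <<'E'
from rig import sensors, vision, ctrl
import cv2, numpy as np
print(sensors.observe(), ctrl.hold_point_z)
for n in ("top","scene"):
    im=vision.read_camera(n); cv2.imwrite(f"pics/{n}0.png",im[...,::-1])
    p=vision.camera_params(n); print(n,{k:np.round(v,4).tolist() if not isinstance(v,str) else v for k,v in p.items()})
E
```

```text
pics
{'clock': 0.0, 'qpos': array([ 1.19801419e+00,  8.74603727e-02,  1.75125795e-01,  1.65981145e+00,
       -3.07274912e-05,  1.57080201e+00]), 'joint_velocities': array([-6.58279723e-04, -4.42382954e-04, -1.21375067e-05, -1.22819283e-03,
        7.58878933e-05, -1.40413442e-03]), 'effort': array([ 6.99354077e-04, -5.20389247e+01,  4.64805365e+01,  1.63795991e-02,
        3.71464216e-05, -2.11090179e-05]), 'tcp_pos': array([200.31642063, 512.22063211, 403.97847708]), 'orientation': array([-5.82147971e-01, -3.08696000e+00,  2.09218122e-03]), 'force': array([ 0.20189324, -0.62788986, -0.66851372]), 'torque': array([ 0.00301073,  0.07135084, -0.0226448 ]), 'finger_force': 0.0, 'gripper_width': 85.45496105538699} 154.70000000000002
top {'camera_matrix': [[571.7737, 0.0, 321.3453], [0.0, 571.7737, 233.9771], [0.0, 0.0, 1.0]], 'R': [[-0.0131, -0.9999, -0.0036], [-0.9802, 0.0135, -0.1974], [0.1974, 0.0009, -0.9803]], 't': [53.7623, 521.176, 1305.1827]}
scene {'camera_matrix': [[553.9607, 0.0, 323.0398], [0.0, 553.9607, 242.7384], [0.0, 0.0, 1.0]], 'R': [[-0.8672, 0.4978, -0.0113], [0.354, 0.6005, -0.717], [-0.3501, -0.6258, -0.697]], 't': [436.1298, -124.5573, 1520.2347]}
```

View pics/top0.png

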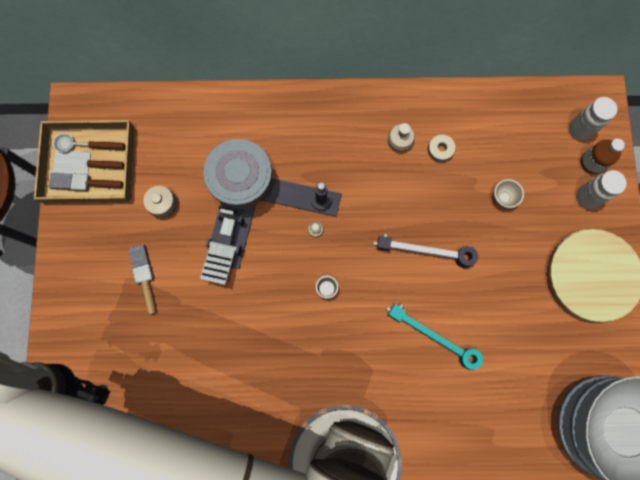

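View pics/scene0.png

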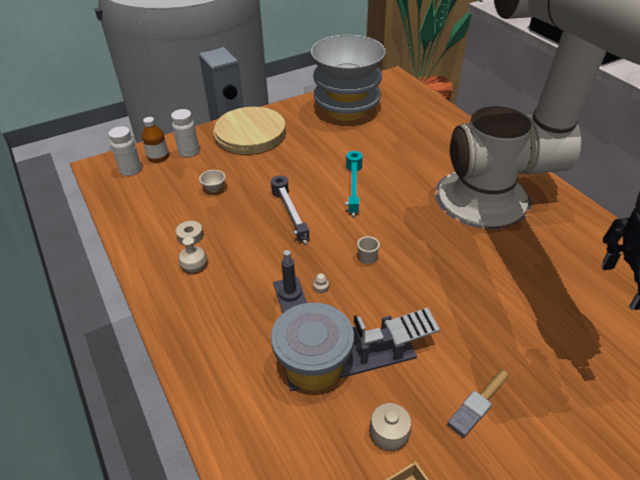

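Top view: the wheel head is at (238,172), the post at (321,187) and the treadle at (218,263). There are two jigger candidates. One has a dark boss at (467,257), an aluminium bar and a dark clamp at (383,243), which fits. The other is turquoise, (472,359) to (397,312), and is the look-alike. I'll confirm with an enlarged crop.

```bash
cat > h.py <<'E'
import numpy as np, cv2
from rig import sensors, vision, ctrl
from scipy.spatial.transform import Rotation as Ro
def ray(n,uv,P=None):
    P=P or vision.camera_params(n); K,R,t=[np.array(P[k]) for k in("camera_matrix","R","t")]
    x=(np.array(uv,float)-K[:2,2])/K[[0,1],[0,1]]
    if n=="wrist":
        r=np.linalg.norm(x); d=np.r_[x/r*np.sin(r),np.cos(r)] if r>1e-9 else np.array([0,0,1.])
    else: d=np.r_[x,1]
    return -R.T@t, R.T@d/np.linalg.norm(d)
def onz(n,uv,z,P=None):
    c,d=ray(n,uv,P); return c+d*(z-c[2])/d[2]
def tri(rs):
    A=sum(np.eye(3)-np.outer(d,d) for c,d in rs); b=sum((np.eye(3)-np.outer(d,d))@c for c,d in rs)
    X=np.linalg.solve(A,b); return X,[np.linalg.norm(np.cross(X-c,d)) for c,d in rs]
def proj(n,X,P=None):
    P=P or vision.camera_params(n); K,R,t=[np.array(P[k]) for k in("camera_matrix","R","t")]
    c=R@np.array(X,float)+t
    if n=="wrist":
        rr=np.hypot(c[0],c[1]); th=np.arctan2(rr,c[2]); q=c[:2]/rr*th
    else: q=c[:2]/c[2]
    return K[[0,1],[0,1]]*q+K[:2,2]
E
python3 - <<'E'
from h import *
t=cv2.imread("pics/top0.png"); s=cv2.imread("pics/scene0.png")
a=cv2.resize(t[130:310,195:495],None,fx=2.66,fy=2.66,interpolation=cv2.INTER_CUBIC)
cv2.imwrite("pics/topc.png",a)
b=cv2.resize(s[165:400,255:445],None,fx=2.5,fy=2.5,interpolation=cv2.INTER_CUBIC)
cv2.imwrite("pics/scenec.png",b)
E
```

```text
(no output)
```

View pics/topc.png

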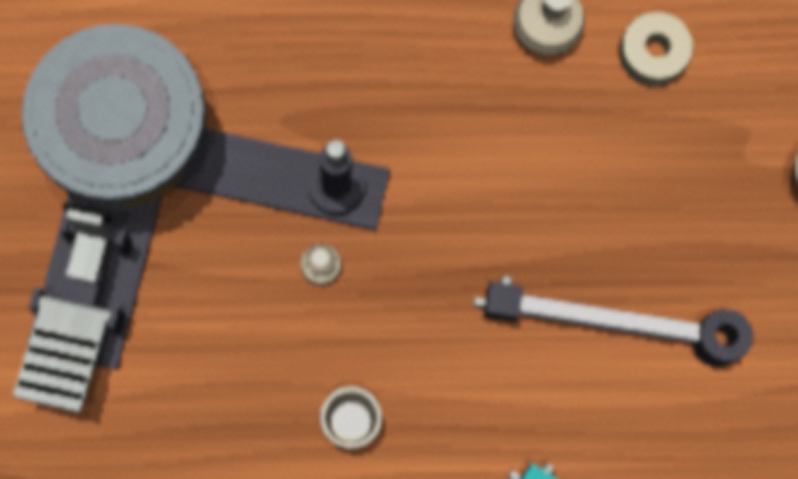

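View pics/scenec.png

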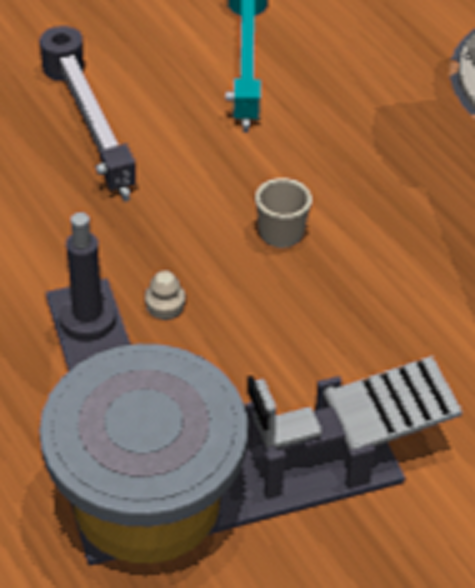

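The crop confirms it: the grey-bar arm with the dark boss (bore at crop (724,336)) and dark clamp (503,300) is the one meant. Now I'll cast rays from the measured pixels.

Run:
```python
from h import *
np.set_printoptions(precision=1,suppress=True)
T=lambda u,v:(u/2.66+195-.3,v/2.66+130-.3); S=lambda u,v:(u/2.5+255-.3,v/2.5+165-.3)
pts={'head':(T(113,107),S(144,421),110),'post':(T(336,148),S(81,217),140),'boss':(T(724,335),S(62,40),42),'clamp':(T(504,298),S(117,156),40),
'outcorA':(T(15,395),S(461,406),55),'outcorB':(T(82,411),S(434,358),55),'in1':(T(40,300),S(360,444),75),'in2':(T(110,318),S(330,394),75)}
W={}
for k,(a,b,z) in pts.items():
    X,e=tri([ray("top",a),ray("scene",b)]); W[k]=onz("top",a,z); print(k,X,np.round(e,1),'top@z',W[k],'scene@z',onz("scene",b,z))
h,p=W['head'],W['post']; print('head-post',np.linalg.norm((h-p)[:2]), 'yaw wheel', np.degrees(np.arctan2(*(h-p)[1::-1]))-90)
d=W['clamp']-W['boss'];print('len',np.linalg.norm(d[:2]),np.degrees(np.arctan2(d[1],d[0])))
im=cv2.imread('pics/top0.png'); hsv=cv2.cvtColor(im,cv2.COLOR_BGR2HSV)
m=((hsv[...,1]<70)&(hsv[...,2]>110)).astype('uint8'); m[:, :380]=0; m[:,470:]=0; m[:225]=0;m[275:]=0
n,l,st,c=cv2.connectedComponentsWithStats(m); i=1+np.argmax(st[1:,4]); ys,xs=np.where(l==i)
vx,vy,x0,y0=cv2.fitLine(np.c_[xs,ys].astype(np.float32),cv2.DIST_L2,0,.01,.01).ravel()
A=onz("top",(x0-20*vx,y0-20*vy),34);B=onz("top",(x0+20*vx,y0+20*vy),34); dd=A-B
print('bar',st[i],A,B,np.degrees(np.arctan2(dd[1],dd[0])), 'mid',onz("top",(x0,y0),34))
```

```text
head [663.2 239.9 113.9] [0.3 0.3] top@z [664.7 240.3 110. ] scene@z [661.6 237.6 110. ]
post [615.3  45.9 142.6] [0.1 0.1] top@z [616.  46. 140.] scene@z [614.3  43.5 140. ]
boss [ 467.3 -297.9   43.4] [1. 1.] top@z [ 466.7 -297.6   42. ] scene@z [ 467.2 -300.5   42. ]
clamp [ 503.7 -103.3   42.4] [1. 1.] top@z [ 503.3 -103.    40. ] scene@z [ 503.3 -106.5   40. ]
outcorA [418.5 327.2  68.8] [0.5 0.5] top@z [419.9 330.5  55. ] scene@z [410.7 319.6  55. ]
outcorB [403.5 271.1  61.4] [1.1 1.1] top@z [405.  271.4  55. ] scene@z [398.7 268.1  55. ]
in1 [504.5 310.   56.6] [0.6 0.6] top@z [500.6 306.7  75. ] scene@z [514.  319.6  75. ]
in2 [490.1 249.2  43.9] [1.1 1.1] top@z [483.8 245.2  75. ] scene@z [506.4 267.2  75. ]
head-post 200.34384293694347 yaw wheel -14.058012856110793
len 198.05584432314544 79.34912390830144
bar [390 240  68  18 466] [ 494.  -150.2   34. ] [ 477.  -243.8   34. ] 79.71043601587466 mid [ 485.5 -197.1   34. ]
```

```bash
cat >> h.py <<'E'
def pl(T,yaw,p0,R0,deg=True):
    """tool-frame turn & shift(cm) from commanded (p0,R0) to TCP T, pointing down with tool y at world yaw"""
    a=np.radians(yaw); y=np.array([np.cos(a),np.sin(a),0]); z=np.array([0,0,-1.]); R1=np.c_[np.cross(y,z),y,z]
    return np.round(Ro.from_matrix(R0.T@R1).as_rotvec(),4), np.round(R0.T@(np.array(T)-p0)/10,2), R1
E
python3 - <<'E'
from h import *
p0=np.array([200.321,512.22,404.684]); R0=Ro.from_rotvec([-.582148,-3.08696,.002]).as_matrix()
print(pl([431,298,290],34.6,p0,R0)[:2])
E
```

```text
(array([-1.200e-03,  4.000e-04,  5.941e-01]), array([-29.29, -11.53,  11.48]))
```

Emit:
carry_out(
  moves=[
    [[0,0,0.06],[-2.9,-1.15,1.15],1],
    [[0,0,0.15],[-6,-2.4,2.4],1],
    [[0,0,0.25],[-10,-4,4],1],
    [[0,0,0.35],[-14,-5.5,5.5],1],
    [[0,0,0.45],[-18,-7.1,7.1],1],
    [[0,0,0.55],[-22,-8.7,8.7],1],
    [[0,0,0.594],[-25.5,-10,10],1],
    [[0,0,0.594],[-28,-11,11],1],
    [[0,0,0.594],[-29.3,-11.5,11.5],1],
    [[0,0,0.594],[-29.3,-11.5,11.5],1],
    [[0,0,0.594],[-29.3,-11.5,11.5],1],
  ],
)

```text
clock: 1.02
tcp_pos: [431.7, 297.6, 289.0]
orientation: [-1.463, -2.779, 0.002]
force: [0.3, -0.0, 0.2]
gripper_width: -0.1
finger_force: 0.0
```

Emit:
carry_out(
  moves=[
    [[0,0,0],[0,0,1.5],1],
    [[0,0,0],[0,0,3.5],1],
    [[0,0,0],[0,0,5],1],
    [[0,0,0],[0,0,5.6],1],
    [[0,0,0],[0,0,6.1],1],
    [[0,0,0],[0,0,6.5],1],
    [[0,0,0],[0,0,6.9],1],
    [[0,0,0],[0,0,7.2],1],
    [[0,0,0],[0,0,7.4],1],
    [[0,0,0],[0,0,7.4],1],
    [[0,0,0],[0,0,7.4],1],
  ],
)

```text
clock: 1.93
tcp_pos: [430.7, 299.2, 217.6]
orientation: [-1.458, -2.782, -0.003]
force: [-7.8, 0.8, 10.5]
gripper_width: -0.1
finger_force: 5.2
```

Emit:
carry_out(
  moves=[
    [[0,0,0],[0,0,0.2],1],
    [[0,0,0],[0,0,0.4],1],
    [[0,0,0],[0,0,0.6],1],
    [[0,0,0],[0,0,0.6],1],
    [[0,0,0],[0,0,0.6],1],
  ],
)

```text
clock: 2.35
tcp_pos: [430.7, 299.2, 214.3]
orientation: [1.458, 2.782, 0.005]
force: [-15.8, -4.6, 31.4]
gripper_width: -0.2
finger_force: 16.6
```

Run:
```python
from h import *
im=vision.read_camera("scene"); b=cv2.resize(im[280:400,330:460,::-1],None,fx=4,fy=4,interpolation=cv2.INTER_CUBIC)
cv2.imwrite("pics/press.png",b)
```

```text
(no output)
```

View pics/press.png

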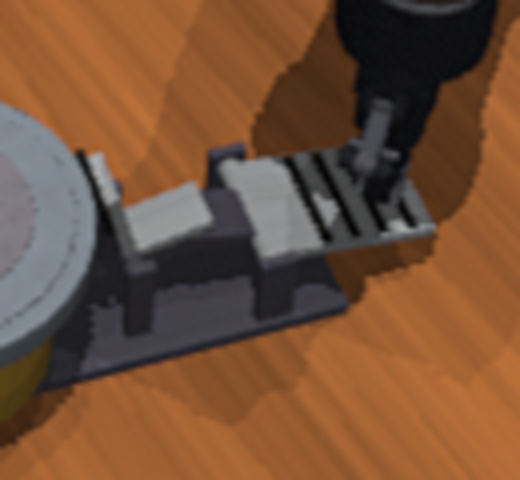

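The picture shows the treadle pressed flat with the brake pad (crop 105,190) swung towards the rim. At 31 N it is on the stop. Holding briefly, then up.

Emit:
carry_out(
  moves=[
    [[0,0,0],[0,0,0],1],
    [[0,0,0],[0,0,0],1],
    [[0,0,0],[0,0,-0.6],1],
    [[0,0,0],[0,0,-1.2],1],
    [[0,0,0],[0,0,-1.9],1],
    [[0,0,0],[0,0,-2.7],1],
    [[0,0,0],[0,0,-4.5],1],
    [[0,0,0],[0,0,-7.5],1],
    [[0,0,0],[0,0,-11],1],
    [[0,0,0],[0,0,-14],1],
    [[0,0,0],[0,0,-15],1],
    [[0,0,0],[0,0,-15],1],
  ],
)

```text
clock: 3.4
tcp_pos: [431.5, 298.8, 363.2]
orientation: [1.459, 2.78, 0.007]
force: [0.3, 0.6, 0.2]
gripper_width: -0.0
finger_force: 0.0
```

Run:
```python
from h import *
s=sensors.observe(); print(s['tcp_pos'],s['orientation'],s['force'])
p0=np.array([431.2,298,360.]); R0=Ro.from_rotvec(s['orientation']).as_matrix()
b=np.array([466.9,-298.8]); a=np.radians(79.5)
g=b+67*np.array([np.cos(a),np.sin(a)]); print(g)
print(pl([*g,300],-10.5,p0,R0)[:2])
im=vision.read_camera("scene"); b=cv2.resize(im[280:400,330:460,::-1],None,fx=4,fy=4,interpolation=cv2.INTER_CUBIC)
cv2.imwrite("pics/rel.png",b)
```

```text
[431.54036969 298.78278481 363.18626723] [1.45866084 2.7796004  0.00731538] [0.30341356 0.58813216 0.16687532]
[ 479.10978021 -232.92192119]
(array([ 0.005 , -0.002 ,  0.7875]), array([-46.41, -26.25,   5.86]))
```

View pics/rel.png

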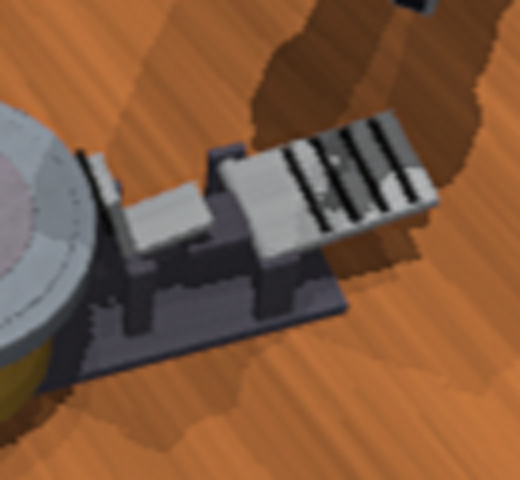

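The treadle is back up and the brake pad has stayed at the rim. Now moving to the jigger.

Emit:
carry_out(
  moves=[
    [[0,0,0.06],[-2.5,-1.4,0.3],0],
    [[0,0,0.12],[-6,-3.4,0.8],0],
    [[0,0,0.2],[-9.5,-5.4,1.2],0],
    [[0,0,0.26],[-13,-7.4,1.6],0],
    [[0,0,0.33],[-16.5,-9.3,2.1],0],
    [[0,0,0.4],[-20,-11.3,2.5],0],
    [[0,0,0.46],[-23.5,-13.3,3],0],
    [[0,0,0.53],[-27,-15.3,3.4],0],
    [[0,0,0.6],[-30.5,-17.2,3.9],0],
    [[0,0,0.66],[-34,-19.2,4.3],0],
    [[0,0,0.72],[-37.5,-21.2,4.7],0],
    [[0,0,0.77],[-41,-23.2,5.2],0],
  ],
)

```text
clock: 4.45
tcp_pos: [472.5, -172.7, 305.7]
orientation: [-2.4, -2.024, 0.002]
force: [1.4, 0.5, 0.6]
gripper_width: 85.7
finger_force: 0.0
```

Run:
```python
from h import *
s=sensors.observe(); print(s['tcp_pos'],s['orientation'],s['force'])
R0=Ro.from_rotvec(s['orientation']).as_matrix()
print(pl([479.1,-232.9,300],-10.5,s['tcp_pos'],R0)[:2])
```

```text
[ 472.51137663 -172.73193726  305.65638972] [-2.39977029e+00 -2.02449228e+00  1.64205399e-03] [1.40593319 0.54497479 0.55441458]
(array([-0.0022, -0.0004,  0.014 ]), array([-5.82,  1.66,  0.56]))
```

Emit:
carry_out(
  moves=[
    [[0,0,0.01],[-2.5,0.7,0.2],0],
    [[0,0,0.01],[-4.5,1.3,0.5],0],
    [[0,0,0.01],[-5.7,1.6,0.5],0],
    [[0,0,0.01],[-5.7,1.6,0.5],0],
    [[0,0,0.01],[-5.7,1.6,0.5],0],
  ],
)

```text
clock: 4.87
tcp_pos: [479.3, -229.5, 301.5]
orientation: [-2.407, -2.015, 0.001]
force: [0.7, -0.1, 0.2]
gripper_width: 85.2
finger_force: 0.0
```

Run:
```python
from h import *
s=sensors.observe(); print(s['tcp_pos'],s['orientation'],s['force'])
P=vision.camera_params("wrist"); im=vision.read_camera("wrist")[...,::-1]
print(P)
print('expected boss',proj("wrist",[466.9,-298.8,42],P),'clamp',proj("wrist",[503.3,-104.5,40],P))
cv2.imwrite("pics/w1.png",im)
```

```text
[ 479.34224366 -229.52727979  301.52815787] [-2.40716217e+00 -2.01546952e+00  1.08298784e-03] [ 0.70457814 -0.14403339  0.15122316]
{'camera_matrix': array([[371.64829954,   0.        , 320.26286219],
       [  0.        , 371.64829954, 237.84319012],
       [  0.        ,   0.        ,   1.        ]]), 'R': array([[ 0.98427534, -0.17662288, -0.00253089],
       [-0.16731231, -0.93679309,  0.307287  ],
       [-0.05664484, -0.30203156, -0.95161352]]), 't': array([-511.66415237, -142.42158802,  239.31417966])}
expected boss [321.03834713 337.46925099] clamp [323.69766783  45.32139748]
```

View pics/w1.png

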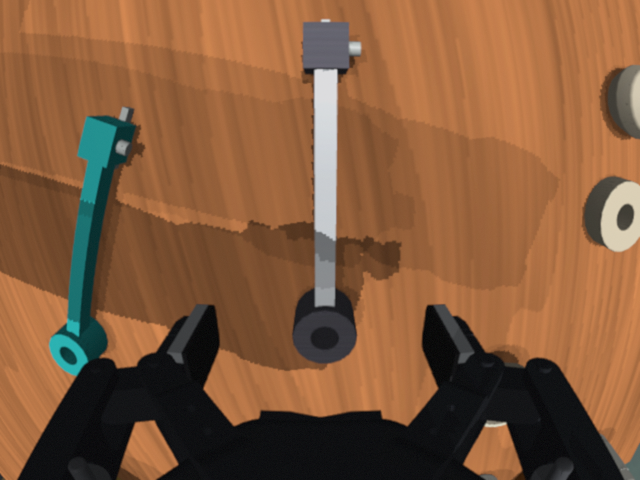

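Wrist view: bore at (324,337), clamp at (326,46), bar mid-line about x=325; within about 2 mm of my estimate.

Run:
```python
from h import *
s=sensors.observe()
b=onz("wrist",(324,336.5),42); c=onz("wrist",(326.5,45),40); m1=onz("wrist",(325.5,100),34); m2=onz("wrist",(325,290),34)
print(b,c,m1,m2); d=m1-m2; print(np.degrees(np.arctan2(d[1],d[0])), np.degrees(np.arctan2(*(c-b)[1::-1])),np.linalg.norm((c-b)[:2]))
d/=np.linalg.norm(d); g=b+67*d; print(g)
R0=Ro.from_rotvec(s['orientation']).as_matrix(); yaw=np.degrees(np.arctan2(d[1],d[0]))-90
print(s['tcp_pos'],yaw,pl([g[0],g[1],24+155],yaw,s['tcp_pos'],R0)[:2])
```

```text
[ 469.44284495 -298.17502343   42.        ] [ 505.17928853 -104.00150953   40.        ] [ 498.60648696 -137.8315176    34.        ] [ 476.02170766 -264.81989822   34.        ]
79.9154363790861 79.57176062959849 197.43466489423963
[ 481.17464405 -232.21014725   42.        ]
[ 479.4251619  -228.9707608   301.96729534] -10.084563620913897 (array([-0.0014, -0.0006,  0.0003]), array([-0.3 ,  0.25, 12.3 ]))
```

Emit:
carry_out(
  moves=[
    [[0,0,0],[-0.3,0.2,2.5],0],
    [[0,0,0],[-0.3,0.2,5.5],0],
    [[0,0,0],[-0.3,0.2,8.5],0],
    [[0,0,0],[-0.3,0.2,10.5],0],
    [[0,0,0],[-0.3,0.2,11.7],0],
    [[0,0,0],[-0.3,0.2,11.9],0],
    [[0,0,0],[-0.3,0.2,11.9],0],
    [[0,0,0],[-0.3,0.2,11.9],0],
  ],
)

```text
clock: 5.58
tcp_pos: [481.6, -232.8, 185.2]
orientation: [2.406, 2.017, 0.001]
force: [0.1, 0.5, 0.4]
gripper_width: 85.2
finger_force: 0.0
```

Emit:
carry_out(
  moves=[
    [[0,0,0],[0,0,0.4],0],
    [[0,0,0],[0,0,0.7],0.3],
    [[0,0,0],[0,0,0.7],0.6],
    [[0,0,0],[0,0,0.7],1],
    [[0,0,0],[0,0,0.7],1],
    [[0,0,0],[0,0,0.7],1],
    [[0,0,0],[0,0,0.7],1],
    [[0,0,0],[0,0,0.7],1],
    [[0,0,0],[0,0,0.7],1],
    [[0,0,0],[0,0,0.7],1],
  ],
  squeeze=70,
)

```text
clock: 6.42
tcp_pos: [481.2, -233.1, 177.0]
orientation: [2.408, 2.017, 0.001]
force: [1.5, -0.6, 2.3]
gripper_width: 12.9
finger_force: 69.5
```

Emit:
carry_out(
  moves=[
    [[0,0,0],[0,0,-0.3],1],
    [[0,0,0],[0,0,-1],1],
    [[0,0,0],[0,0,-2.5],1],
    [[0,0,0],[0,0,-4.5],1],
    [[0,0,0],[0,0,-7],1],
    [[0,0,0],[0,0,-10],1],
    [[0,0,0],[0,0,-13],1],
    [[0,0,0],[0,0,-16],1],
    [[0,0,0],[0,0,-18.5],1],
    [[0,0,0],[0,0,-20],1],
    [[0,0,0],[0,0,-20.5],1],
    [[0,0,0],[0,0,-20.5],1],
  ],
)

```text
clock: 7.42
tcp_pos: [481.0, -233.0, 382.4]
orientation: [2.407, 2.017, 0.0]
force: [-0.4, -0.0, -8.9]
gripper_width: 13.1
finger_force: 68.8
```

Run:
```python
from h import *
np.set_printoptions(precision=3,suppress=True)
s=sensors.observe(); print(s['tcp_pos'],s['orientation'],s['force'],s['torque'],s['gripper_width'])
R0=Ro.from_rotvec(s['orientation']).as_matrix(); print(R0)
w=vision.read_camera("wrist")[...,::-1]; t=vision.read_camera("scene")[...,::-1]
cv2.imwrite("pics/w2.png",np.hstack([cv2.resize(w,(400,300)),cv2.resize(t[50:350,200:600],(400,300))]))
p,h=np.array([615.2,44.8]),np.array([663.2,239.0]); u=(h-p)/np.linalg.norm(h-p)
# grasp offset along arm from bore
bo=np.array([469.2,-298.2]); gp=np.array([481.2,-233.1]); off=np.linalg.norm(gp-bo); print(off)
g=p+off*u; print(g,np.degrees(np.arctan2(u[1],u[0])))
print(pl([*g,370],np.degrees(np.arctan2(u[1],u[0]))-90,s['tcp_pos'],R0)[:2])
```

```text
[ 481.028 -233.008  382.416] [2.407 2.017 0.   ] [-0.419 -0.042 -8.891] [ 0.041  0.017 -0.048] 13.097364997476614
[[ 0.175  0.985  0.001]
 [ 0.985 -0.175 -0.   ]
 [-0.     0.001 -1.   ]]
66.19675218619112
[631.084 109.063] 76.1165819636912
(array([0.001, 0.   , 0.066]), array([36.31,  8.78,  1.24]))
```

View pics/w2.png

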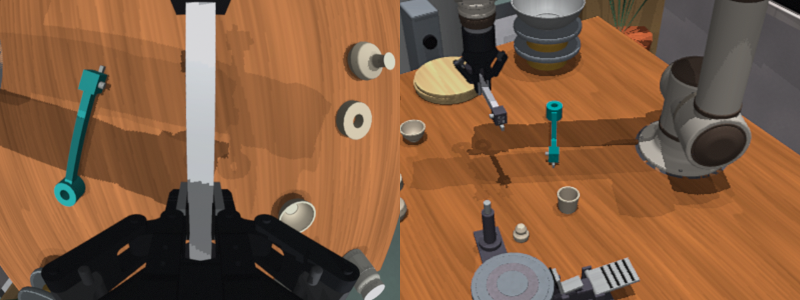

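Held firmly at the balance point and it looks level: the wrist half shows the bar straight between the fingers, the clamp at the top (200,5). Moving over the wheel.

Emit:
carry_out(
  moves=[
    [[0,0,0],[0.7,0.2,0],1],
    [[0,0,0.01],[2,0.5,0],1],
    [[0,0,0.02],[4,1,0],1],
    [[0,0,0.02],[6.5,1.6,0],1],
    [[0,0,0.03],[9,2.2,0],1],
    [[0,0,0.03],[11.5,2.8,0],1],
    [[0,0,0.04],[14,3.4,0],1],
    [[0,0,0.04],[16.5,4,0],1],
    [[0,0,0.05],[19,4.6,0],1],
    [[0,0,0.05],[21.5,5.2,0],1],
    [[0,0,0.06],[23.5,5.7,0],1],
    [[0,0,0.06],[25,6,0],1],
  ],
)

```text
clock: 8.52
tcp_pos: [584.3, 4.9, 380.0]
orientation: [-2.465, -1.944, 0.003]
force: [-0.2, -0.3, -8.0]
gripper_width: 12.7
finger_force: 68.6
```

Emit:
carry_out(
  moves=[
    [[0,0,0],[1.6,0.4,0],1],
    [[0,0,0],[3.3,0.8,0],1],
    [[0,0,0],[5.2,1.2,0],1],
    [[0,0,0],[7.2,1.7,0],1],
    [[0,0,0],[9,2.1,0],1],
    [[0,0,0],[10.3,2.5,0],1],
    [[0,0,0],[11,2.7,0],1],
    [[0,0,0],[11.3,2.8,0],1],
    [[0,0,0],[11.3,2.8,0],1],
    [[0,0,0],[11.3,2.8,0],1],
  ],
)

```text
clock: 9.35
tcp_pos: [637.4, 105.5, 381.5]
orientation: [-2.468, -1.944, 0.001]
force: [0.0, -0.9, -7.7]
gripper_width: 13.1
finger_force: 68.7
```

Run:
```python
from h import *
np.set_printoptions(precision=3,suppress=True)
s=sensors.observe(); print(s['clock'],s['tcp_pos'],s['orientation'],s['force'],s['torque'],s['gripper_width'])
R0=Ro.from_rotvec(s['orientation']).as_matrix()
print(pl([631.1,109.1,370],-13.9,s['tcp_pos'],R0)[:2])
out=[]
for n in ("top","scene","wrist"):
    im=vision.read_camera(n)[...,::-1]; cv2.imwrite(f"pics/{n}3_full.png",im)
t,sc,w=[cv2.imread(f"pics/{n}3_full.png") for n in("top","scene","wrist")]
a=cv2.resize(t[130:250,190:350],(400,300),interpolation=cv2.INTER_CUBIC); b=cv2.resize(sc[200:410,220:500],(400,300),interpolation=cv2.INTER_CUBIC)
c=cv2.resize(w,(400,300))
cv2.imwrite("pics/v3.png",np.vstack([np.hstack([a,b]),np.hstack([c,cv2.resize(t[90:390,200:600],(400,300))])]))
```

```text
9.35 [637.391 105.474 381.488] [-2.468 -1.944  0.001] [ 0.03  -0.891 -7.694] [ 0.054 -0.016  0.029] 13.109534006041425
(array([-0.001,  0.001,  0.006]), array([ 0.21, -0.7 ,  1.15]))
```

View pics/v3.png

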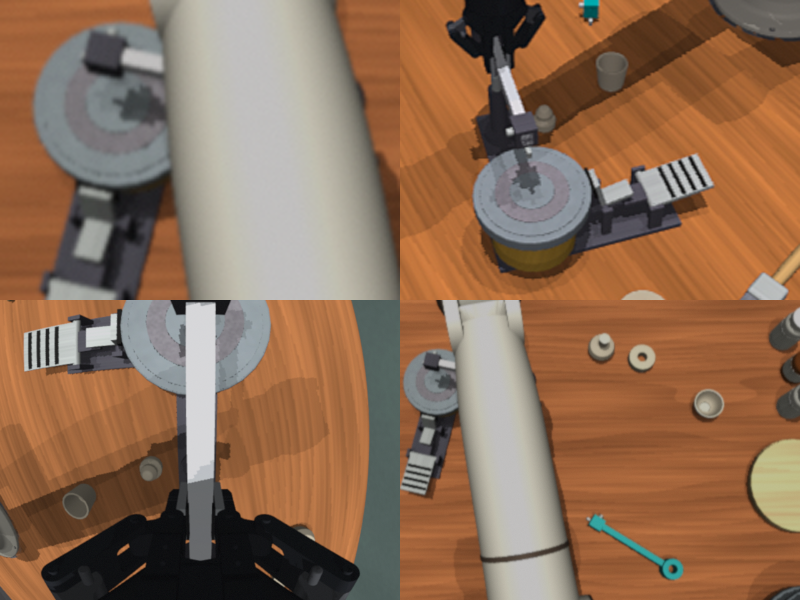

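The jigger is level over the wheel, with the clamp at top pixel (232,150) and the post hidden under the boss. Next I'll check the head axis from the wrist rim points and the clamp from the fixed views.

Run:
```python
from h import *
from scipy.optimize import least_squares
np.set_printoptions(precision=1,suppress=True)
P=vision.camera_params("wrist"); w=cv2.imread("pics/wrist3_full.png"); hsv=cv2.cvtColor(w,cv2.COLOR_BGR2HSV)
m=(((hsv[...,1]<90)&(hsv[...,2]>60))|((hsv[...,0]>85)&(hsv[...,0]<125))).astype('uint8'); 
L=[];R=[]
for y in range(2,110,4):
    c=proj("wrist",[663.2,239,110],P)[0]
    r=m[y]; 
    x=470
    while x>350 and not r[x-5:x+1].all(): x-=1
    R.append((x,y))
lx=[]
for y in range(90,145,4):
    pass
pts=np.array([onz("wrist",q,110,P)[:2] for q in R]); 
f=lambda q:np.hypot(*(pts-q).T)-80
o=least_squares(f,[663,239],loss='soft_l1'); print('head exp px',proj("wrist",[663.2,239,110],P)); print(o.x,np.abs(o.fun).mean(),np.array(R)[::4].tolist())
s=sensors.observe(); 
gz=s['tcp_pos'][2]-155; under=s['tcp_pos'][2]-177
u=np.array([np.cos(np.radians(75.8)),np.sin(np.radians(75.8))])
bl=s['tcp_pos'][:2]+133.8*u; print('pred clamp',bl,'pred px top',proj("top",[*bl,under+40]),'scene',proj("scene",[*bl,under+40]))
a=cv2.imread("pics/top3_full.png")[140:175,215:265]; b=cv2.imread("pics/scene3_full.png")[230:330,265:345]
cv2.imwrite("pics/v4.png",np.hstack([cv2.resize(a,(400,280),interpolation=cv2.INTER_CUBIC),cv2.resize(b[:70],(320,280),interpolation=cv2.INTER_CUBIC)]))
```

```text
head exp px [310.3  35.2]
[662.8 240.6] 0.17315740969207882 [[425, 2], [430, 18], [432, 34], [432, 50], [429, 66], [424, 82], [415, 98]]
pred clamp [670.1 234.9] pred px top [230.3 147.6] scene [305.4 287.4]
```

View pics/v4.png

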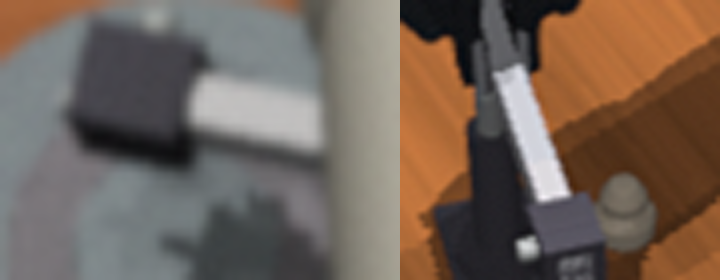

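Run:
```python
from h import *
np.set_printoptions(precision=3,suppress=True)
a,b=(232,149),(306,285)
X,e=tri([ray("top",a),ray("scene",b)]); print(X,e, onz("top",a,244.5),onz("scene",b,244.5))
s=sensors.observe(); R0=Ro.from_rotvec(s['orientation']).as_matrix(); print(s['tcp_pos'])
p,h=np.array([615.0,45.5]),np.array([663.0,239.8]); u=(h-p)/np.linalg.norm(h-p); g=p+66.3*u
print(g,np.degrees(np.arctan2(u[1],u[0])))
print(pl([*g,367],np.degrees(np.arctan2(u[1],u[0]))-90,s['tcp_pos'],R0)[:2])
```

```text
[666.762 231.096 245.719] [np.float64(0.018302831387300756), np.float64(0.01830283138751035)] [667.189 231.306 244.5  ] [666.294 230.116 244.5  ]
[637.285 105.206 381.934]
[630.901 109.865] 76.12345109295157
(array([0.   , 0.   , 0.005]), array([ 0.3 , -0.73,  1.49]))
```

Emit:
carry_out(
  moves=[
    [[0,0,0],[0.1,-0.2,0.3],1],
    [[0,0,0.005],[0.2,-0.4,0.7],1],
    [[0,0,0.005],[0.3,-0.6,1.1],1],
    [[0,0,0.005],[0.3,-0.7,1.4],1],
    [[0,0,0.005],[0.3,-0.7,1.4],1],
    [[0,0,0.005],[0.3,-0.7,1.4],1],
    [[0,0,0.005],[0.3,-0.7,1.4],1],
    [[0,0,0.005],[0.3,-0.7,1.4],1],
    [[0,0,0.005],[0.3,-0.7,1.4],1],
  ],
)

```text
clock: 10.25
tcp_pos: [631.5, 110.5, 367.9]
orientation: [2.472, 1.938, 0.0]
force: [-0.1, -0.1, -7.3]
gripper_width: 13.1
finger_force: 68.7
```

Run:
```python
from h import *
np.set_printoptions(precision=3,suppress=True)
P=vision.camera_params("wrist"); w=vision.read_camera("wrist")[...,::-1]; sc=vision.read_camera("scene")[...,::-1]; s=sensors.observe()
print(s['tcp_pos'],s['orientation'],s['joint_velocities'],s['torque'])
a=np.radians(76.1); u=np.array([np.cos(a),np.sin(a)]); R0=Ro.from_rotvec(s['orientation']).as_matrix(); print(R0[:2,0],R0[:,2])
for d in (66.3+x for x in (0,)):
    print('bore',s['tcp_pos'][:2]-d*R0[:2,0],'blade',s['tcp_pos'][:2]+(200-d)*R0[:2,0])
print('head px',proj("wrist",[663,239.8,110],P),'post scene px',proj("scene",[615,45.5,140]))
b=s['tcp_pos'][:2]-66.3*R0[:2,0]; bl=s['tcp_pos'][:2]+133.7*R0[:2,0]
print('bore bottom scene px',proj("scene",[*b,190]),'bore top',proj("scene",[*b,232]))
for y in (40,80,120,160,200):
    x=proj("wrist",[*(s['tcp_pos'][:2]+(30+y/2)*R0[:2,0]),222],P); print('bar pred',x)
hs=cv2.cvtColor(w,cv2.COLOR_BGR2HSV)
for y in (40,80,120,160,200,230):
    xs=np.where((hs[y,270:370,1]<30)&(hs[y,270:370,2]>160))[0]+270; print(y,xs.min(),xs.max(),(xs.min()+xs.max())/2) if len(xs) else None
cv2.imwrite("pics/v5.png",np.hstack([cv2.resize(w[:300],(400,300))if 0 else cv2.resize(w,(400,300)),cv2.resize(sc[215:365,240:440],(400,300),interpolation=cv2.INTER_CUBIC)]))
```

```text
[631.468 110.484 367.789] [2.472 1.938 0.   ] [ 0.001  0.001 -0.001  0.    -0.001  0.002] [-0.034  0.037 -0.021]
[0.239 0.971] [ 0. -0. -1.]
bore [615.64  46.1 ] blade [663.385 240.318]
head px [319.569  34.77 ] post scene px [287.256 252.182]
bore bottom scene px [285.749 235.391] bore top [284.534 220.225]
bar pred [319.904 214.487]
bar pred [319.834 151.504]
bar pred [319.769  86.762]
bar pred [319.713  24.048]
bar pred [319.668 -33.499]
40 273 345 309.0
80 297 344 320.5
120 274 344 309.0
160 298 343 320.5
200 298 343 320.5
230 299 342 320.5
```

View pics/v5.png

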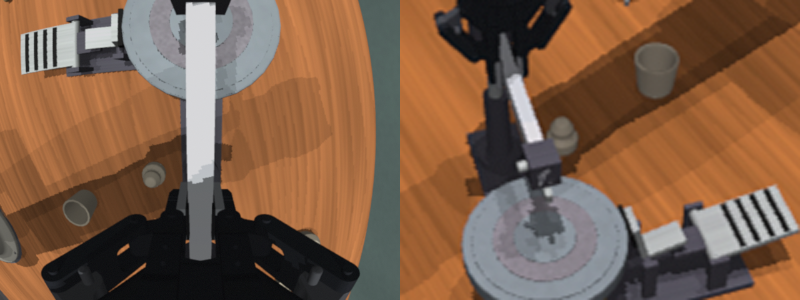

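The bar lines up with the head axis in the wrist view (bar x=320.5, head centre x=319.6). The bore is about 1 mm from the post axis and 51 mm above it, held still and level.

```bash
python3 -c "
from rig import hand_in
print(hand_in())"
```

```text
the job is handed in; nothing more can be done
None
```

The brake is set and the treadle is back up. I handed in at about 10 s with the jigger arm held still and level, its bore about 1 mm off the post axis by my measurements and about 51 mm above the post, and its blade over the wheel centre.

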